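# Charpy specimens from flap dispenser to keeper drawer

## Task

Get the impact-test bars ready for the cold bath: press the green button on the grey cabinet so that its drawer springs out, then put every steel bar - those under the dispenser's spring-loaded clear flap, which your fingers must push back and hold open from the front while you take each one, and the one left lying on the bench - into the drawer's slots, one bar flat in each slot, any slot. When all are in, swing the red keeper bar over them and press it down until it snaps under its detent; leave the drawer out, and the grease pot, micrometer, sample tin and marker where they are.

Things in the scene. Friction and masses are not known exactly. Their poses are not given: they have to be found in the camera images.
- dispenser: blue dispenser, fixed; open front (no sill) and top. x points from the open front to the back, y along the row of bays, z up; origin on the bench, 100 mm behind the middle of the bay row. Floor plate 6 mm thick, x=-165 to -45 mm, y=-120 to +120 mm; side cheeks at y=+-116 mm and back wall at x=-47 mm, both 42 mm high. Bars lie at x=-100 mm, y=66, 22, -22, -66 mm
- flap (a joint): angle of the clear flap with orange frame that slopes forward over the bars, rad: 0 shut (55 deg above level, towards the front), grows as it swings back past upright, stop at 1.2. A spring shuts it: about 1.2 N at its edge, 2 N wide open. A downward tool with its tips near the floor that moves in from the front (+x) pushes it back with fingers or hand and holds it; pressing from above does not open it
- flap_edge (a point): middle of the flap's orange front edge bar (8 mm thick); when shut it lies at dispenser x=-130 mm, 116 mm above the bench. The flap's hinge line runs along dispenser y, 22 mm above the bench at x=-64 mm; the flap measures 115 mm from hinge to edge and 210 mm along y, and is slippery
- cabinet: grey cabinet 160 x 276 x 76 mm (x, y, z), fixed; origin on the bench under its centre. Its front faces -x of its own frame; the drawer comes out that way
- drawer (a joint): how far the drawer is out, m: 0 shut (latched), 0.14 fully out, at its stop, where a 2.5 N spring keeps it. The white drawer front is 264 mm wide and reaches from 3 to 69 mm above the bench; fully out it stands 217 to 222 mm before the cabinet's origin
- release_button (a joint): travel of the button, m: 0 up, 0.009 fully down. Sprung: 1.4 N at the start, 5.4 N fully down. The drawer is released at 6 mm or more
- button_top (a point): middle of the top of the green button (26 mm across, standing 18 mm above the cabinet's top, 50 mm before its centre). It is pressed straight down
- keeper_grip (a point): middle of the red keeper bar, a round bar 8 mm thick and 232 mm long along the cabinet's y, on two 30 mm arms
- keeper_hinge (a point): middle of the keeper's hinge line (along cabinet y), in the drawer 40 mm behind the middle of the slots and 30 mm above the bench
- keeper (a joint): keeper angle, rad: 0 shut, lying level over the slots, bar to the front (cabinet -x) of its hinge; pi/2 upright; stop at 1.9, leaning back. A little friction keeps it where it is left. From 0.35 rad down, a downward push of about 3 N on the bar takes it past a sprung detent ball at its left end to 0, where it stays. With the drawer out, the upright bar stands about 40 mm before the cabinet's face
- slot_1 (a point): where the centre of a bar lies when it is seated in slot 1 of the drawer (moves with the drawer, 14 mm + 5 mm above the bench). Slot 62 mm long along its x (= cabinet x), 14 mm wide, floor 14 mm above the bench, between black ribs that are 5 mm high; slots are 38 mm apart along y, slot 1 at the left
- slot_2 (a point): same, slot 2
- slot_3 (a point): same, slot 3
- slot_4 (a point): same, slot 4
- slot_5 (a point): same, slot 5
- bar_1_mid (a point): centre of steel bar 1, 55 x 10 x 10 mm, long side along its x axis, 43 g, with a red end (either end may point either way); starts lying flat on the dispenser's floor under the flap, length along the dispenser's x; bays are 44 mm apart, bar centres at dispenser x=-100 mm. May be absent
- bar_2_mid (a point): centre of steel bar 2, 55 x 10 x 10 mm, long side along its x axis, 43 g, with a red end (either end may point either way); starts lying flat on the dispenser's floor under the flap, length along the dispenser's x; bays are 44 mm apart, bar centres at dispenser x=-100 mm. May be absent
- bar_3_mid (a point): centre of steel bar 3, 55 x 10 x 10 mm, long side along its x axis, 43 g, with a red end (either end may point either way); starts lying flat on the dispenser's floor under the flap, length along the dispenser's x; bays are 44 mm apart, bar centres at dispenser x=-100 mm. May be absent
- bar_4_mid (a point): centre of steel bar 4, 55 x 10 x 10 mm, long side along its x axis, 43 g, with a red end (either end may point either way); starts lying flat on the dispenser's floor under the flap, length along the dispenser's x; bays are 44 mm apart, bar centres at dispenser x=-100 mm. May be absent
- bar_5_mid (a point): centre of steel bar 5, 55 x 10 x 10 mm, long side along its x axis, 43 g, with a red end (either end may point either way); starts lying flat on the bench
- grease_pot: round white grease pot with green lid, 63 mm across, 59 mm high, standing between the fixtures; bystander
- micrometer: micrometer, 49 x 155 x 12 mm, lying on the bench; bystander
- sample_tin: round aluminium tin with lid, 69 mm across, 44 mm high; bystander
- marker: grey marker with red cap, 17 x 128 mm, lying on the bench; bystander

How it is judged:
By the outcome, as a careful person would: the job done as asked, in the order asked, and still so for the second after the job is handed in, with the robot touching nothing.
Of bar_1, bar_2, bar_3, bar_4 only 3 to 4 are there at a start; the rules pass over those that are not, and their reading is None.
At some moment in a run one of bar_5 may be knocked a few centimetres aside while the robot is not near it.
Once in a run the grip may slacken for a moment while it holds something.
It also fails if it takes over 210 s, if anything falls off the work surface, if the arm or the gripper's body presses on something with over 40 N, if the wrist force passes 120 N, or if a joint passes its speed limit or range.

## Robot

A 7-joint arm with a two-finger parallel gripper is mounted at the origin on a cart in front of the work surface, level with it; the furniture and walls round the work are solid. World frame = base frame: x ahead of the robot, y to its left, z up, the work surface at z = 0. Lengths are in m, angles in degrees, forces in N, time in s.
With the tool pointing down it reaches from about 0.425 to 0.875 m from the base axis. Payload 4.7 kg.
Tool frame: the origin (TCP) lies at the very end of the fingers, on their centre line; the grasp point (between the pads) lies 19 mm behind it; z points along the fingers, y is the line along which they close (so a half turn about z gives the same grasp; the last joint's range is limited). The gripper opens to 87 mm and grips with 3 to 60 N. Pads are 19 mm wide; open, the fingers measure 117 mm over their backs; the gripper's body (75 mm by 190 mm) begins 51 mm behind the grasp point.
Start: joints at [73.001, 18.392, -4.016, 83.108, 1.295, 78.541, -3.26], TCP at [0.199, -0.619, 0.223] pointing down, gripper open.
Joint ranges: [-163.93, 163.93], [-17.29, 119.83], [-79.2, 71.16], [3.27, 140.29], [-89.18, 269.18], [5.43, 117.66], [-154.24, 154.24]. Speed limits (degrees/s): [147.25, 147.25, 180, 180, 180, 180, 180].

## Interface

Orientations are given as [roll, pitch, yaw] about the fixed x, y, z axes, in that order (R = Rz(yaw) Ry(pitch) Rx(roll)).
In Python, from cell import telemetry, cams, env gives the robot as it stands.
- The arm moves only by the tool arm_command, never from a script. Its argument "series" is text: rows parted by semicolons, each of 5 numbers parted by spaces: the shift along the tool's x, y, z in mm, then the turn about the tool's z in rad, then the closure in counts, from 0 (fully open) to 255 (shut). A call has 1 to 20 rows; each row shifts and turns the commanded pose from where the row before left it, along the tool's axes as they then stand; what a row does not reach is not made up. A row lasts 1/12 s, in which the tool goes at most 41.7 mm and 7.16 degrees, less where a joint would pass 70% of its speed; a pose out of reach is approached as far as the arm can. A call is refused whole if a number of a shift passes 41.7 or a number of a turn 0.125, either way. A call with a gripper value outside its range is refused whole. The fingers move at their own pace and stop on an object; "squeeze" is the grip in N (left out, the last holds). Time passes only in rows, so rows that do not move let the fingers close. It gives the time, the measured TCP pose, the force, the opening and the grip force at its end, in the units of the state.
- telemetry.get_obs(): the state, without advancing time (a new reading comes with each control period).
- cams.read_camera(name): name is "scene" or "top" or "wrist"; returns the picture (480x640x3 uint8, blue, green, red); there is no depth.
- cams.calibration(name): a dict with "K" (3x3 intrinsics, pixels), "origin" and "rotation" of the camera in the world; the wrist camera has in their place "hand_eye" (4x4, takes a point from camera to tool coordinates, whose origin is the TCP and whose axes are the flange's). Camera axes: x right, y down, z forward; pixel columns grow to the right and rows downward; lengths in m; the calibration is good to about 2 mm. A picture is of the moment at which its call begins: read the wrist's pose just before it. calibration takes no time and is no camera call.
- env.sign_off(): hands the job in; it is judged then, once.
The state is a dict: "time_s": time; "qpos": joint angles; "joint_velocities": joint speeds; "effort": joint torques, N m; "tool_pos": TCP position; "tool_rot": TCP orientation; "force": force on the tool from outside, world axes, zero at the start; "wrist_torque": the same for the moment, N m; "grip_width": finger opening in m; "grasp_force": force on a finger pad.
Only numpy, scipy, OpenCV 4.12 (cv2) and the standard library are available. Lean on these libraries where they do the work, as an engineer would, in place of code of your own. Each camera call takes 0.05 s, during which the arm holds its last target. There are 200 camera calls.

## Working session

There is one attempt and no reset: what is moved stays moved. The work goes in short steps, Python scripts to look and compute and a tool call to move; the robot and the scene stay as the last step left them, time stands still between calls to the robot, and variables do not carry over. Pictures are saved under pics/ and viewed, at most 14 in all, crops included, and the job is handed in when it is done.

Besides the shell and the picture viewer there is one more tool, called after ">>>" as a command line: name --argument value ..., lists and objects as JSON in quotes. arm_command: Moves the arm, as the interface text tells. Its arguments: {"type":"object","properties":{"series":{"type":"string"},"squeeze":{"type":"number"}},"required":["series"]}

```bash
ls; mkdir -p pics
python3 - <<'E'
from cell import telemetry,cams
import cv2
print(telemetry.get_obs())
for n in("scene","top"):
    cv2.imwrite(f"pics/{n}0.png",cams.read_camera(n)); print(cams.calibration(n))
print(cams.calibration("wrist"))
E
```

```text
pics
{'time_s': 0.0, 'qpos': array([73.00192694, 18.43946262, -4.01384951, 83.17635789,  1.29414558,
       78.53908173, -3.26206428]), 'joint_velocities': array([-0.04149761, -0.03577819, -0.04752878,  0.02169479,  0.03167272,
        0.01747901, -0.02924264]), 'effort': array([ 1.28412787e-03, -4.91285992e+01, -4.02976535e-01, -3.12528956e+01,
       -6.39348174e-02,  4.37695370e-02,  1.80267848e-04]), 'tool_pos': array([ 0.19853543, -0.61835393,  0.22144394]), 'tool_rot': array([-1.79890286e+02,  5.43700791e-03,  1.78040292e+01]), 'force': array([-0.40744358, -0.03402126,  0.81877426]), 'wrist_torque': array([ 0.01679207, -0.0068197 ,  0.02241329]), 'grasp_force': 0.0, 'grip_width': 0.0870580000002591}
{'K': array([[487.23746371,   0.        , 316.59691996],
       [  0.        , 487.23746371, 235.36055478],
       [  0.        ,   0.        ,   1.        ]]), 'origin': array([0.08192903, 1.03234418, 0.68552094]), 'rotation': array([-119.52816654,   -0.22625983, -154.14040183])}
{'K': array([[468.9692544 ,   0.        , 317.28809369],
       [  0.        , 468.9692544 , 231.92783317],
       [  0.        ,   0.        ,   1.        ]]), 'origin': array([0.3695467 , 0.09349943, 1.55675394]), 'rotation': array([-174.04730695,   -1.00463866,  -91.40043688])}
{'K': array([[414.69136957,   0.        , 325.2877044 ],
       [  0.        , 414.69136957, 242.83188919],
       [  0.        ,   0.        ,   1.        ]]), 'hand_eye': array([[ 7.91209724e-04, -9.52243103e-01, -3.05339887e-01,
         8.43952694e-02],
       [ 9.99999410e-01,  5.25982090e-04,  9.50895874e-04,
         1.27145928e-03],
       [-7.44880725e-04, -3.05340459e-01,  9.52242957e-01,
        -1.61119275e-01],
       [ 0.00000000e+00,  0.00000000e+00,  0.00000000e+00,
         1.00000000e+00]])}
```

View pics/top0.png

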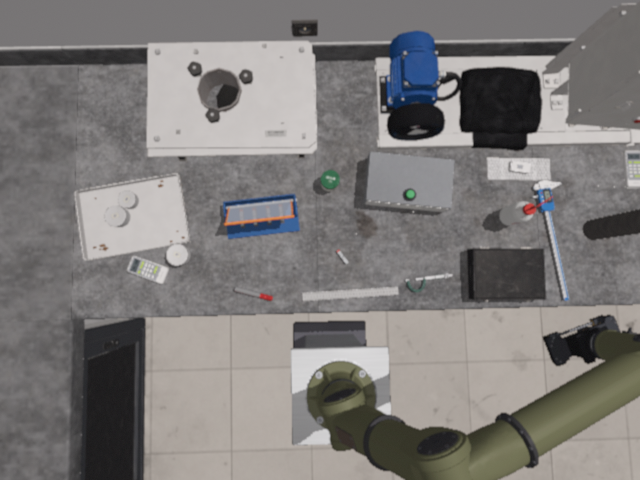

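View pics/scene0.png

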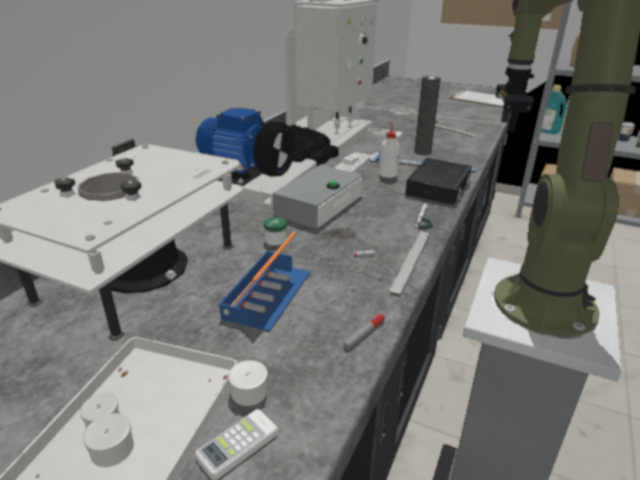

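The top view shows the dispenser at about (260,215), the cabinet at (410,183) with its button at (410,194), bar 5 at (342,257), the pot at (330,180) and the marker at (253,293). The scene view confirms the layout. Next I'll enlarge the important parts.

```bash
cat > h.py <<'E'
import numpy as np,cv2
from scipy.spatial.transform import Rotation as R
from cell import telemetry,cams
def cam(n,obs=None):
    c=cams.calibration(n)
    if n!="wrist": return c["K"],np.array(c["origin"]),R.from_euler("xyz",c["rotation"],degrees=True).as_matrix()
    T=R.from_euler("xyz",obs["tool_rot"],degrees=True).as_matrix(); H=c["hand_eye"]
    return c["K"],T@H[:3,3]+obs["tool_pos"],T@H[:3,:3]
def px2w(C,u,v,z):
    K,o,r=C; d=r@np.linalg.solve(K,[u,v,1.]); return o+d*(z-o[2])/d[2]
def w2px(C,p):
    K,o,r=C; q=K@(r.T@(np.array(p)-o)); return q[:2]/q[2]
def crop(img,x0,y0,w,h,s,name):
    cv2.imwrite(name,cv2.resize(img[y0:y0+h,x0:x0+w],None,fx=s,fy=s,interpolation=cv2.INTER_CUBIC))
E
python3 - <<'E'
from h import *
i=cv2.imread("pics/top0.png"); 
crop(i,215,145,250,130,3.2,"pics/c1.png")
j=cv2.imread("pics/scene0.png"); 
crop(j,210,160,190,170,3.5,"pics/c2.png")
E
```

```text
(no output)
```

View pics/c1.png

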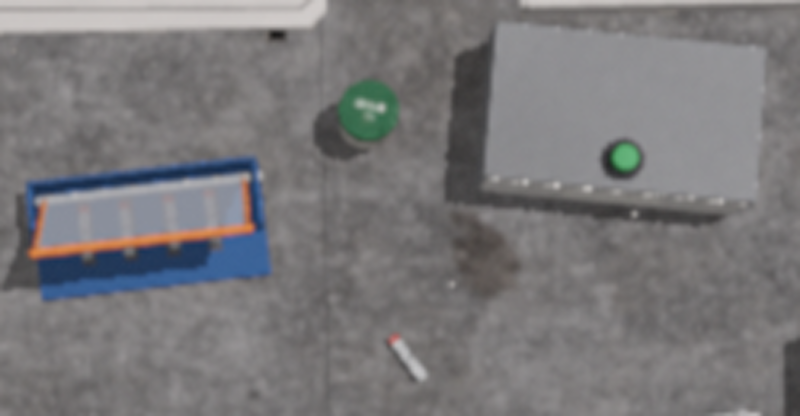

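View pics/c2.png

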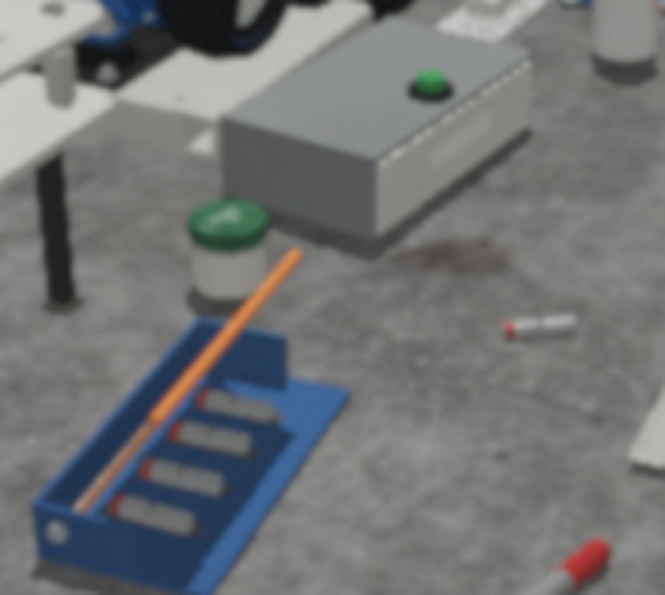

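Run:
```python
from h import *
T=cam("top");S=cam("scene")
t=lambda x,y,z:px2w(T,215+(x+.5)/3.2-.5,145+(y+.5)/3.2-.5,z)
s=lambda x,y,z:px2w(S,210+(x+.5)/3.5-.5,160+(y+.5)/3.5-.5,z)
np.set_printoptions(precision=4,suppress=True)
for n,p in dict(dFL=t(42,300,.006),dFR=t(270,275,.006),dBL=t(28,185,.042),dBR=t(258,158,.042),dFR_s=s(350,396,.006),dBL_s=s(37,508,.042),dBR_s=s(205,318,.042),
 cBL=t(497,23,.076),cBR=t(766,47,.076),cFL=t(487,186,.076),cFR=t(757,203,.076),btn=t(625,156,.094),
 cFL_s=s(377,160,.076),cFR_s=s(531,63,.076),cBL_s=s(222,118,.076),btn_s=s(432,77,.094),
 b5a=t(393,337,.01),b5b=t(423,379,.01),b5a_s=s(508,330,.005),b5b_s=s(577,325,.005),pot=t(369,110,.059),pot_s=s(228,218,.059),
 bar1a=s(115,505,.011),bar1b=s(195,525,.011),bar4a=s(203,398,.011),bar4b=s(275,415,.011)).items(): print(n,p)
```

```text
dFL [0.5157 0.3591 0.006 ]
dFR [0.5364 0.1229 0.006 ]
dBL [0.6302 0.3665 0.042 ]
dBR [0.6531 0.1321 0.042 ]
dFR_s [0.5358 0.1295 0.006 ]
dBL_s [0.6286 0.3711 0.042 ]
dBR_s [0.6513 0.1334 0.042 ]
cBL [ 0.7802 -0.1132  0.076 ]
cBR [ 0.7499 -0.3856  0.076 ]
cFL [ 0.6135 -0.0972  0.076 ]
cFR [ 0.5904 -0.3677  0.076 ]
btn [ 0.6377 -0.2331  0.094 ]
cFL_s [ 0.6228 -0.094   0.076 ]
cFR_s [ 0.5843 -0.3392  0.076 ]
cBL_s [ 0.7771 -0.1089  0.076 ]
btn_s [ 0.6356 -0.2308  0.094 ]
b5a [ 0.4687 -0.0028  0.01  ]
b5b [ 0.4246 -0.0325  0.01  ]
b5a_s [ 0.4689 -0.0048  0.005 ]
b5b_s [ 0.4244 -0.0348  0.005 ]
pot [0.697 0.018 0.059]
pot_s [0.6975 0.0194 0.059 ]
bar1a [0.6119 0.3147 0.011 ]
bar1b [0.5552 0.3097 0.011 ]
bar4a [0.6243 0.1842 0.011 ]
bar4b [0.5686 0.1803 0.011 ]
```

All four dispenser bars are there, and the two cameras agree on the poses. Dispenser yaw is about 5°, with bar 1 at (.585,.312) and bar 4 at (.597,.181). Cabinet yaw is about -5.5°, with the button at (.637,-.232). I'll press the button first.

>>> arm_command --series "29.75 -12.97 0 0 255;29.75 -12.97 0 0 255;29.75 -12.97 0 0 255;29.75 -12.97 0 0 255;29.75 -12.97 0 0 255;29.75 -12.97 0 0 255;29.75 -12.97 0 0 255;29.75 -12.97 0 0 255;29.75 -12.97 0 0 255;29.75 -12.97 0 0 255;29.75 -12.97 0 0 255;29.75 -12.97 0 0 255;29.75 -12.97 0 0 255;29.75 -12.97 0 0 255;29.75 -12.97 0 0 255;29.75 -12.97 0 0 255;29.75 -12.97 0 0 255;29.75 -12.97 0 0 255;0 0 0 0 255;0 0 0 0 255" --squeeze 20

```text
time_s: 1.77
tool_pos: [0.6383, -0.2297, 0.2215]
tool_rot: [-179.9, 0.0, 18.1]
force: [-0.1, -0.4, -0.6]
grip_width: 0.0004
grasp_force: 0.0
```

```bash
cat >> h.py <<'E'
np.set_printoptions(precision=4,suppress=True)
def D(x,y,z,yaw):
    "shift in tool axes (mm) and turn (rad) from here to a target"
    o=telemetry.get_obs(); T=R.from_euler("xyz",o["tool_rot"],degrees=True).as_matrix()
    s=T.T@(np.array([x,y,z])-o["tool_pos"])*1000
    t=-np.radians((yaw-o["tool_rot"][2]+180)%360-180)
    print("pos",o["tool_pos"],o["tool_rot"],"q",o["qpos"].round(0),"t",round(o["time_s"],2),"-> shift",s.round(1),"turn",round(t,3))
E
python3 -c "
from h import *
D(.637,-.232,.086,17.8)"
```

```text
pos [ 0.6383 -0.2297  0.2215] [-179.88      0.0244   18.0928] q [ 33.  23. -22.  78.   8.  80. -60.] t 1.77 -> shift [ -1.9   2.1 135.5] turn 0.005
```

>>> arm_command --series "-0.5 0.5 25 0 255;-0.5 0.5 25 0 255;-0.5 0.5 25 0 255;-0.4 0.5 25 0 255;0 0 12 0 255;0 0 6 0 255;0 0 6 0 255;0 0 6 0 255;0 0 6 0 255;0 0 0 0 255;0 0 0 0 255"

```text
time_s: 2.68
tool_pos: [0.6366, -0.2361, 0.0879]
tool_rot: [179.9, -0.1, 17.8]
force: [-1.1, -1.0, 4.1]
grip_width: 0.0003
grasp_force: 2.0
```

Run:
```python
from h import *
D(.637,-.232,.086,17.8)
crop(cams.read_camera("top"),340,130,130,110,6,"pics/c3.png")
```

```text
pos [ 0.6366 -0.2361  0.0879] [179.8918  -0.0637  17.7909] q [ 34.  28. -21.  87.  11.  67. -61.] t 2.68 -> shift [ 1.6 -3.8  1.9] turn -0.0
```

View pics/c3.png

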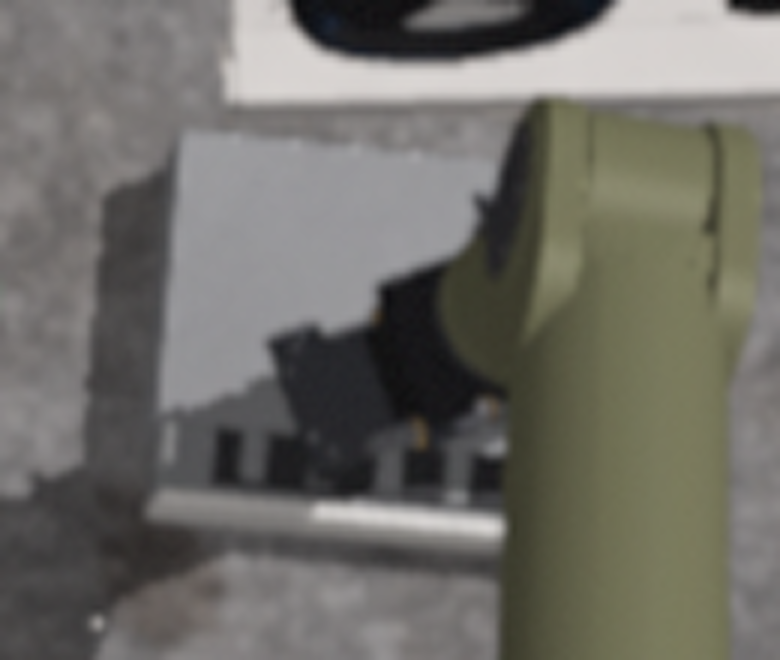

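The drawer is out: the dark slots and the white front are visible left of the arm. Next: lift, step back, half-turn and look with the wrist camera.

>>> arm_command --series "0 0 -15 0 255;0 0 -25 0 255;0 0 -30 0 255;0 0 -30 0 255;0 0 -30 0 200;-20 -9 -8 0 100;-20 -9 -8 0 100;-20 -9 -8 0 100;-20 -9 -8 0 100;-20 -9 0 0 100;-20 -9 0 0 100;-5 -3 0 0 100;0 0 0 -0.12 100;0 0 0 -0.12 100;0 0 0 -0.12 100;0 0 0 -0.12 100;0 0 0 -0.12 100;0 0 0 -0.12 100;0 0 0 -0.12 100;0 0 0 -0.12 100"

```text
time_s: 4.4
tool_pos: [0.5004, -0.2188, 0.2485]
tool_rot: [180.0, -0.0, 73.2]
force: [0.6, -0.2, -0.3]
grip_width: 0.0529
grasp_force: 0.0
```

>>> arm_command --series "0 0 0 -0.12 100;0 0 0 -0.12 100;0 0 0 -0.12 100;0 0 0 -0.12 100;0 0 0 -0.12 100;0 0 0 -0.12 100;0 0 0 -0.12 100;0 0 0 -0.12 100;0 0 0 -0.12 100;0 0 0 -0.12 100;0 0 0 -0.12 100;0 0 0 -0.12 100;0 0 0 -0.12 100;0 0 0 -0.12 100;0 0 0 -0.09 100;0 0 0 0 100;0 0 0 0 100;0 0 0 0 100"

```text
time_s: 5.9
tool_pos: [0.4999, -0.2191, 0.2485]
tool_rot: [180.0, 0.0, 174.1]
force: [0.2, -0.3, 0.2]
grip_width: 0.0527
grasp_force: 0.0
```

Run:
```python
from h import *
D(.447,-.019,.15,214)
o=telemetry.get_obs(); i=cams.read_camera("wrist"); cv2.imwrite("pics/w1.png",i)
C=cam("wrist",o)
print(*C)
def c2w(x,y,z):
    a=np.radians(-5.5); return np.array([.6868+x*np.cos(a)-y*np.sin(a),-.2368+x*np.sin(a)+y*np.cos(a),z])
for k in range(5): print(c2w(-.16,.076-.038*k,.014),w2px(C,c2w(-.16,.076-.038*k,.014)))
print(w2px(C,[.447,-.019,.01]))
```

```text
pos [ 0.4999 -0.2191  0.2485] [179.9891   0.0143 174.1152] q [ 49.   7. -30.  95.   3.  79. 102.] t 5.9 -> shift [ 73.2 193.6  98.5] turn -0.696
[[414.6914   0.     325.2877]
 [  0.     414.6914 242.8319]
 [  0.       0.       1.    ]] [ 0.4168 -0.2116  0.4096] [[ 0.1017  0.9479  0.3019]
 [ 0.9948 -0.0966 -0.0318]
 [-0.001   0.3036 -0.9528]]
[ 0.5348 -0.1458  0.014 ] [403.9188 228.0525]
[ 0.5312 -0.1836  0.014 ] [365.5192 228.2613]
[ 0.5275 -0.2215  0.014 ] [327.1391 228.47  ]
[ 0.5239 -0.2593  0.014 ] [288.7784 228.6786]
[ 0.5203 -0.2971  0.014 ] [250.4372 228.8871]
[536.0798 122.5074]
```

View pics/w1.png

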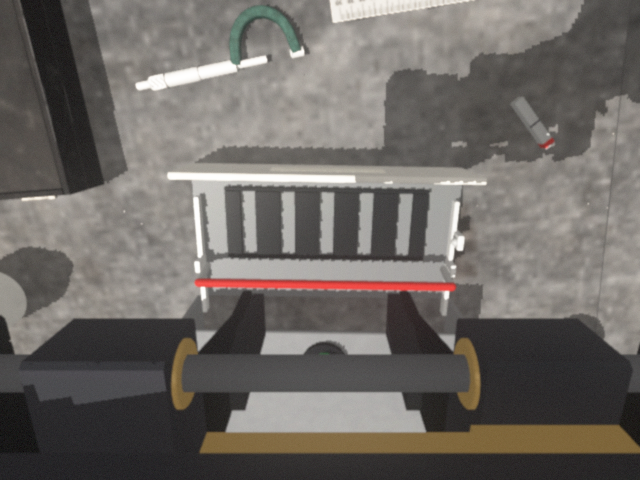

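The wrist view shows five light slots at columns 250 to 405, rows about 190-255, so my column predictions match to within 2 px. The keeper (red, row 286) is upright, and bar 5 lies at about (533,122) with its red end at (547,143). I'll zoom in to get the slot length right.

Run:
```python
from h import *
i=cv2.imread("pics/w1.png")
a=cv2.resize(i[160:300,190:470],None,fx=2.8,fy=2.8,interpolation=cv2.INTER_CUBIC)
b=cv2.resize(i[85:160,490:570],None,fx=2.6,fy=2.6,interpolation=cv2.INTER_CUBIC)
c=np.zeros((600,790,3),np.uint8); c[:a.shape[0],:784]=a; c[395:395+b.shape[0],:b.shape[1]]=b
cv2.imwrite("pics/c4.png",c)
```

```text
(no output)
```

View pics/c4.png

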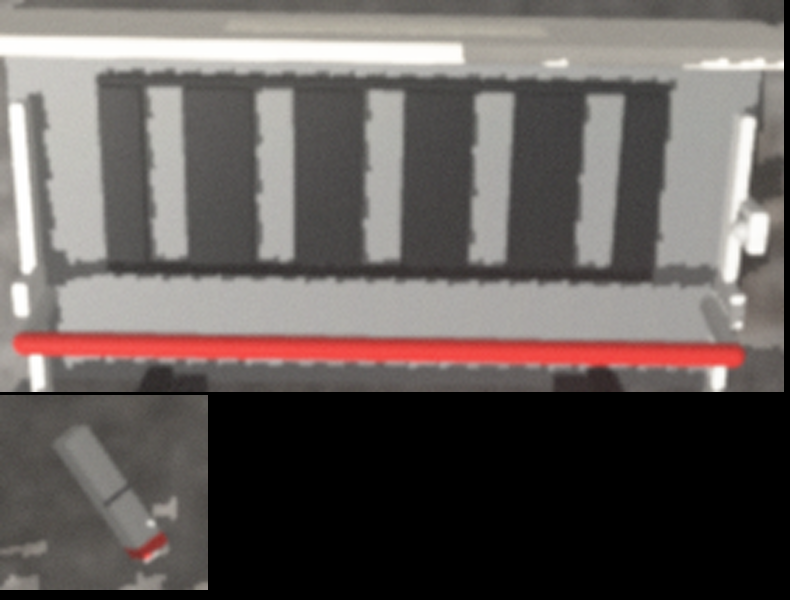

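Run:
```python
from h import *
o=dict(tool_pos=np.array([.4999,-.2191,.2485]),tool_rot=[179.9891,.0143,174.1152])
C=cam("wrist",o)
p=lambda x,y,z:px2w(C,190+(x+.5)/2.8-.5,160+(y+.5)/2.8-.5,z)
for n,(tx,ty,bx,by) in {5:(165,87,168,261),4:(275,88,276,262),3:(385,89,384,264),2:(495,92,489,265),1:(605,95,594,266)}.items():
    a,b=p(tx,ty,.014),p(bx,by,.014); d=b-a; print(n,a,b,(a+b)/2,np.hypot(*d[:2]),np.degrees(np.arctan2(d[1],d[0])))
q=lambda x,y,z:px2w(C,490+(x+.5)/2.6-.5,85+(y-395+.5)/2.6-.5,z)
a,b=q(68,432,.01),q(148,552,.008);print(a,b,(a+b)/2,np.linalg.norm(a-b),np.degrees(np.arctan2(*(b-a)[1::-1])))
print(p(28,343,.064),p(735,355,.064))
```

```text
5 [ 0.4823 -0.2929  0.014 ] [ 0.5451 -0.3018  0.014 ] [ 0.5137 -0.2974  0.014 ] 0.06333758162729126 -8.076211515376546
4 [ 0.4865 -0.2553  0.014 ] [ 0.5494 -0.2632  0.014 ] [ 0.518  -0.2593  0.014 ] 0.06333205597464006 -7.081638668020939
3 [ 0.4907 -0.2177  0.014 ] [ 0.5541 -0.2245  0.014 ] [ 0.5224 -0.2211  0.014 ] 0.0637273053616681 -6.084290658356775
2 [ 0.4956 -0.1802  0.014 ] [ 0.5583 -0.1869  0.014 ] [ 0.527  -0.1835  0.014 ] 0.06306038090755524 -6.078609984334572
1 [ 0.5005 -0.1426  0.014 ] [ 0.5625 -0.1492  0.014 ] [ 0.5315 -0.1459  0.014 ] 0.06239231650254192 -6.108709648887839
[ 0.4243 -0.0384  0.01  ] [ 0.4689 -0.0071  0.008 ] [ 0.4466 -0.0228  0.009 ] 0.054508083141242517 35.07473737906464
[ 0.5519 -0.3397  0.064 ] [ 0.5792 -0.1132  0.064 ]
```

>>> arm_command --series "7.34 19.16 12 0 100;7.34 19.16 12 0 100;7.34 19.16 12 0 100;7.34 19.16 12 0 100;7.34 19.16 12 0 100;7.34 19.16 12 0 100;7.34 19.16 12 0 100;7.34 19.16 12 0 100;7.34 19.16 12 0 100;7.34 19.16 12 0 100;0 0 5 -0.1175 100;0 0 5 -0.1175 100;0 0 5 -0.1175 100;0 0 5 -0.1175 100;0 0 5 -0.1175 100;0 0 5 -0.1175 100;0 0 0 0 100;0 0 0 0 100;0 0 0 0 100"

```text
time_s: 7.53
tool_pos: [0.4461, -0.0212, 0.0988]
tool_rot: [-180.0, 0.0, -145.6]
force: [0.1, -0.4, -0.6]
grip_width: 0.0528
grasp_force: 0.0
```

Run:
```python
from h import *
D(.4466,-.021,.003,214.5)
o=telemetry.get_obs(); i=cams.read_camera("wrist"); crop(i,120,130,400,300,2,"pics/w2.png")
C=cam("wrist",o); print(w2px(C,[.4466,-.021,.01]))
```

```text
pos [ 0.4461 -0.0212  0.0988] [-179.9813    0.0191 -145.5737] q [ 39.   1. -40. 118.   1.  61. 123.] t 7.53 -> shift [-0.5 -0.1 95.8] turn -0.001
[327.2219 250.8317]
```

View pics/w2.png

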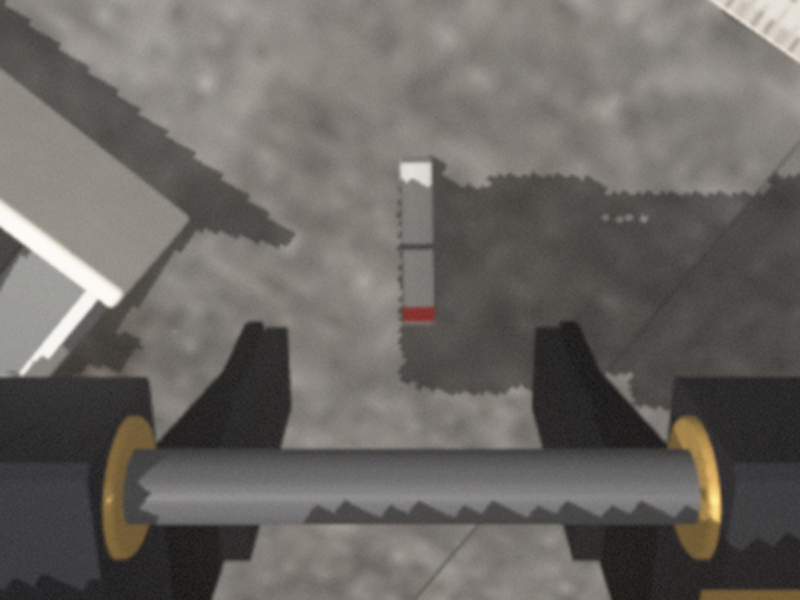

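The bar is centred and aligned, at px (328,251) as predicted. Descend, grip and lift.

>>> arm_command --series "-0.5 0 20 0 100;0 0 20 0 100;0 0 20 0 100;0 0 20 0 100;0 0 10 0 100;0 0 5 0 100;0 0 0 0 100;0 0 0 0 255;0 0 0 0 255;0 0 0 0 255;0 0 0 0 255;0 0 0 0 255;0 0 -10 0 255;0 0 -20 0 255;0 0 -30 0 255;0 0 -30 0 255;0 0 -20 0 255;0 0 0 0 255" --squeeze 30

```text
time_s: 9.08
tool_pos: [0.4497, -0.0211, 0.1187]
tool_rot: [-179.6, 0.3, -145.4]
force: [1.4, -0.9, -0.2]
grip_width: 0.0006
grasp_force: 0.0
```

Run:
```python
from h import *
print(telemetry.get_obs()["grip_width"])
D(.5315,-.146,.125,173.3)
```

```text
0.0006039044776867752
pos [ 0.4497 -0.0211  0.1187] [-179.5953    0.3242 -145.3668] q [ 40.  -0. -40. 117.  -0.  63. 124.] t 9.08 -> shift [   3.6 -149.3   -5.3] turn 0.721
```

Run:
```python
from h import *
o=telemetry.get_obs(); i=cams.read_camera("wrist"); crop(i,120,130,400,300,2,"pics/w3.png"); print(o["tool_pos"],o["tool_rot"],o["grip_width"])
```

```text
[ 0.4497 -0.0211  0.1187] [-179.5953    0.3242 -145.3668] 0.0006039044776867752
```

View pics/w3.png

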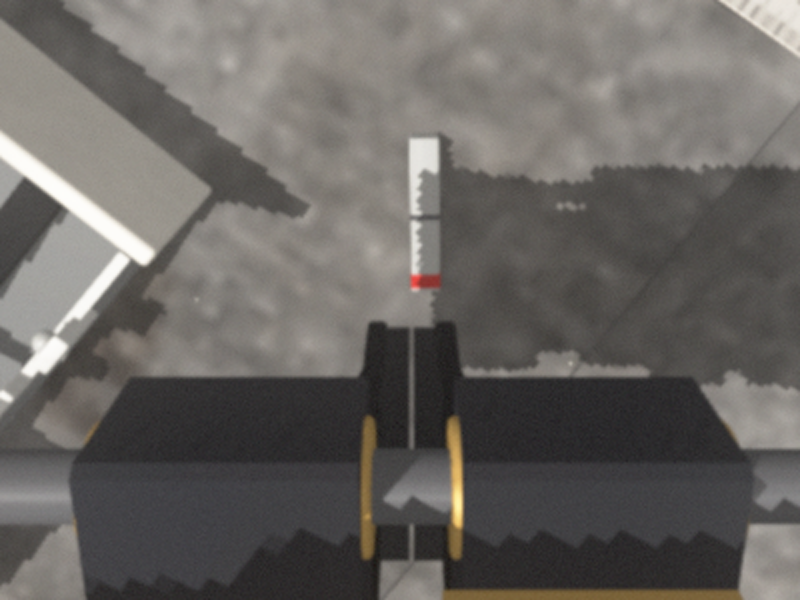

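The bar was not gripped and still lies at about crop (424,213), probably because the fingers were too slow. I'll repeat it with a slower close.

Run:
```python
from h import *
o=telemetry.get_obs(); C=cam("wrist",o)
p=px2w(C,120+424/2,130+(135+290)/4,.009); print(p)
for a in((424,137),(425,289)): print(px2w(C,120+a[0]/2,130+a[1]/2,.009))
D(p[0],p[1],.003,214.5)
```

```text
[ 0.4441 -0.0208  0.009 ]
[ 0.4229 -0.0356  0.009 ]
[ 0.4668 -0.0046  0.009 ]
pos [ 0.4483 -0.0212  0.1165] [-179.7191    0.1966 -145.3856] q [ 40.  -0. -40. 117.  -0.  63. 124.] t 9.13 -> shift [  3.6   3.2 113.5] turn 0.002
```

>>> arm_command --series "0 0 0 0 100;0 0 0 0 100;0 0 0 0 100;0 0 0 0 100;0 0 0 0 100;0 0 0 0 100"

```text
time_s: 9.63
tool_pos: [0.4459, -0.0209, 0.113]
tool_rot: [179.9, -0.0, -145.4]
force: [-0.2, -0.6, 0.2]
grip_width: 0.0325
grasp_force: 0.0
```

Run:
```python
from h import *
D(.4466,-.021,.003,214.5); print(telemetry.get_obs()["grip_width"])
```

```text
pos [ 0.4459 -0.0209  0.113 ] [ 179.9448   -0.0356 -145.3721] q [ 40.   0. -40. 117.   0.  63. 124.] t 9.63 -> shift [ -0.6  -0.6 110. ] turn 0.002
0.03250020355003397
```

>>> arm_command --series "0 0 22 0 130;0 0 22 0 130;0 0 22 0 130;0 0 22 0 130;0 0 12 0 130;0 0 7 0 130;0 0 3 0 130;0 0 0 0 130;0 0 0 0 130;0 0 0 0 255;0 0 0 0 255;0 0 0 0 255;0 0 0 0 255;0 0 0 0 255;0 0 0 0 255;0 0 0 0 255;0 0 0 0 255;0 0 0 0 255;0 0 0 0 255" --squeeze 30

```text
time_s: 11.22
tool_pos: [0.4463, -0.021, 0.0036]
tool_rot: [-180.0, -0.0, -145.4]
force: [-1.2, 0.6, 2.0]
grip_width: 0.0096
grasp_force: 30.0
```

>>> arm_command --series "0 0 -10 0 255;0 0 -20 0 255;0 0 -25 0 255;0 0 -25 0 255;0 0 -25 0 255;0 0 -17 0 255;0 0 0 0.12 255;0 0 0 0.12 255;0 0 0 0.12 255;0 0 0 0.12 255;0 0 0 0.12 255;0 0 0 0.12 255;-16.7 -19 0 0 255;-16.7 -19 0 0 255;-16.7 -19 0 0 255;-16.7 -19 0 0 255;-16.7 -19 0 0 255;-16.7 -19 0 0 255;0 0 0 0 255;0 0 0 0 255"

```text
time_s: 12.88
tool_pos: [0.5327, -0.1469, 0.1256]
tool_rot: [179.9, -0.0, 173.2]
force: [0.5, 0.8, -0.3]
grip_width: 0.0094
grasp_force: 30.0
```

Run:
```python
from h import *
D(.5325,-.146,.018,173.3)
```

```text
pos [ 0.5327 -0.1469  0.1256] [179.9433  -0.0179 173.2329] q [ 44.  14. -36. 103.   9.  66.  89.] t 12.88 -> shift [  0.3   0.8 107.6] turn -0.001
```

>>> arm_command --series "0.2 0.5 22 0 255;0 0.3 22 0 255;0 0 20 0 255;0 0 15 0 255;0 0 10 0 255;0 0 7 0 255;0 0 5 0 255;0 0 3 0 255;0 0 1 0 255;0 0 0 0 255;0 0 0 0 255;0 0 0 0 255"

```text
time_s: 13.88
tool_pos: [0.533, -0.1452, 0.0212]
tool_rot: [-180.0, 0.1, 173.4]
force: [-0.1, -0.1, 0.5]
grip_width: 0.0096
grasp_force: 30.0
```

>>> arm_command --series "0 0 1 0 255;0 0 0 0 255;0 0 0 0 185;0 0 0 0 185;0 0 0 0 185;0 0 0 0 185;0 0 0 0 185;0 0 0 0 185;0 0 -15 0 185;0 0 -25 0 185;0 0 -30 0 185;0 0 -30 0 185;0 0 0 0 185;0 0 0 0 185"

```text
time_s: 15.05
tool_pos: [0.534, -0.1454, 0.1215]
tool_rot: [-179.9, 0.2, 173.4]
force: [0.1, 0.2, -0.5]
grip_width: 0.0238
grasp_force: 0.0
```

Run:
```python
from h import *
D(.49,.15,.122,185)
o=telemetry.get_obs(); i=cams.read_camera("wrist"); crop(i,150,130,340,255,2.3,"pics/w4.png"); print(o["grip_width"])
```

```text
pos [ 0.534  -0.1454  0.1215] [-179.9145    0.2343  173.3608] q [ 44.  14. -36. 103.   9.  65.  89.] t 15.05 -> shift [ 77.8 288.3  -1.2] turn -0.203
0.023764988065135655
```

View pics/w4.png

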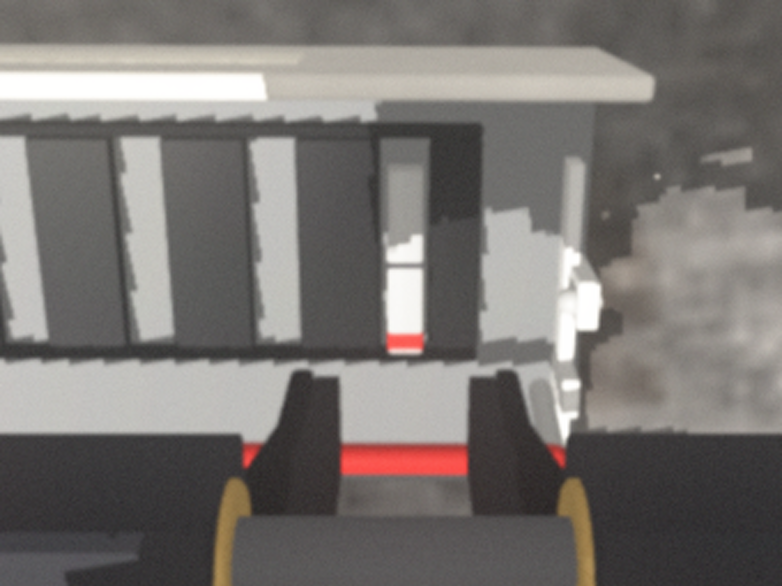

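Run:
```python
from h import *
o=telemetry.get_obs(); C=cam("wrist",o)
f=lambda x,y,z:px2w(C,150+(x+.5)/2.3-.5,130+(y+.5)/2.3-.5,z)
print("bar",f(406,163,.024),f(405,351,.024),"slot",f(405,138,.014),f(405,347,.014), "s2",f(275,137,.014),f(282,342,.014),"s3",f(141,137,.014),f(152,342,.014))
```

```text
bar [ 0.5033 -0.1425  0.024 ] [ 0.5586 -0.1492  0.024 ] slot [ 0.4982 -0.1422  0.014 ] [ 0.5616 -0.1495  0.014 ] s2 [ 0.4938 -0.1786  0.014 ] [ 0.5557 -0.1863  0.014 ] s3 [ 0.4894 -0.2162  0.014 ] [ 0.5512 -0.2253  0.014 ]
```

Bar 5 is flat in slot 1 (its length measures 55.7 mm, within the slot). On to the dispenser, stopping in front of bar 4 to look.

>>> arm_command --series "3 12 0 0 155;7.1 28 0 0 155;7.1 28 0 0 155;7.1 28 0 0 155;7.1 28 0 0 155;7.1 28 0 0 155;7.1 28 0 0 155;7.1 28 0 0 155;7.1 28 0 0 155;7.1 28 0 0 155;7.1 28 0 0 155;7.1 28 0 0 155;4.4 18.4 0 0 155;0 0 0 -0.1 155;0 0 0 -0.103 155;0 0 0 0 155;0 0 0 0 155;0 0 0 0 155"

```text
time_s: 16.6
tool_pos: [0.4859, 0.2009, 0.1187]
tool_rot: [-180.0, -0.1, -175.2]
force: [-0.3, 0.1, 0.3]
grip_width: 0.034
grasp_force: 0.0
```

Run:
```python
from h import *
D(.492,.172,.12,185)
o=telemetry.get_obs(); i=cams.read_camera("wrist"); cv2.imwrite("pics/w5raw.png",i)
C=cam("wrist",o)
for n,p in dict(b4=[.5966,.181,.016],b3=[.5928,.2248,.016],b2=[.589,.2686,.016],b1=[.585,.3125,.016]).items(): print(n,w2px(C,p))
crop(i,100,80,400,300,2,"pics/w5.png")
```

```text
pos [0.4859 0.2009 0.1187] [-179.9905   -0.0959 -175.154 ] q [ 21.  13. -51. 107.  11.  65.  60.] t 16.6 -> shift [ -3.7 -29.3  -1.3] turn -0.003
b4 [287.9703 381.3439]
b3 [346.8679 381.3278]
b2 [405.7901 381.3118]
b1 [464.9193 381.0778]
```

View pics/w5.png

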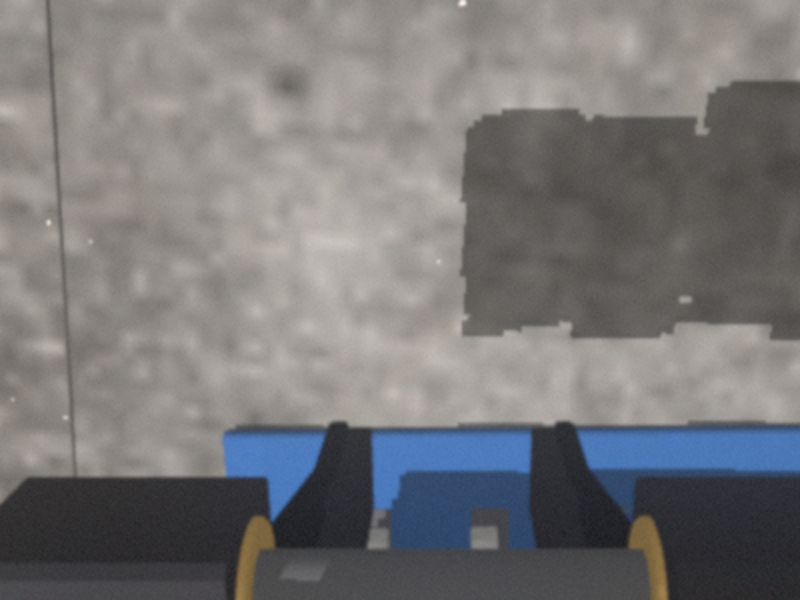

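The dispenser's front edge runs along row 430 of the crop, with its right front corner at (225,432). The near end of bar 3 is at (488,510). I overshot by 29 mm in y, which does no harm. Refining the pose:

Run:
```python
from h import *
C=cam("wrist",dict(tool_pos=np.array([.4859,.2009,.1187]),tool_rot=[-179.9905,-.0959,-175.154]))
f=lambda x,y,z:px2w(C,100+(x+.5)/2-.5,80+(y+.5)/2-.5,z)
print("FR",f(225,432,.006),"front pt",f(800,427,.006),"bar3 end",f(488,509,.016),f(472,509,.016),f(506,509,.016),"bar3 end low",f(488,524,.006))
a=np.radians(5); 
d2w=lambda x,y:np.array([.6905+x*np.cos(a)-y*np.sin(a),.2554+x*np.sin(a)+y*np.cos(a)])
print("pred FR",d2w(-.165,-.12),"bar3 end",d2w(-.1275,-.022))
for y in(-.066,-.022,.022,.066): print(y,"bar",d2w(-.1,y),"pre",d2w(-.205,y))
D(*d2w(-.205,-.066),.011,185)
```

```text
FR [0.5363 0.1219 0.006 ] front pt [0.5165 0.3282 0.006 ] bar3 end [0.5536 0.2186 0.016 ] [0.5541 0.2129 0.016 ] [0.5531 0.225  0.016 ] bar3 end low [0.5656 0.2202 0.006 ]
pred FR [0.5366 0.1215] bar3 end [0.5654 0.2224]
-0.066 bar [0.5966 0.1809] pre [0.492  0.1718]
-0.022 bar [0.5928 0.2248] pre [0.4882 0.2156]
0.022 bar [0.589  0.2686] pre [0.4844 0.2594]
0.066 bar [0.5851 0.3124] pre [0.4805 0.3033]
pos [0.4861 0.2008 0.1189] [-179.9895   -0.0651 -175.1349] q [ 21.  13. -51. 107.  11.  65.  60.] t 16.65 -> shift [ -3.5 -29.4 107.9] turn -0.002
```

>>> arm_command --series "-1 -10 15 0 155;-1 -10 20 0 155;-1.5 -9.4 20 0 155;0 0 20 0 155;0 0 15 0 155;0 0 10 0 155;0 0 6 0 155;0 0 2.5 0 155;0 0 0 0 155;0 0 0 0 155;0 0 0 0 155"

```text
time_s: 17.57
tool_pos: [0.4934, 0.1724, 0.0119]
tool_rot: [180.0, 0.1, -175.0]
force: [-0.1, -0.5, 0.7]
grip_width: 0.034
grasp_force: 0.0
```

Run:
```python
from h import *
D(.5966,.1805,.0105,185)
```

```text
pos [0.4934 0.1724 0.0119] [ 179.9967    0.0941 -175.007 ] q [ 19.  22. -46. 112.  19.  54.  58.] t 17.57 -> shift [-103.5   -0.9    1.6] turn -0.0
```

>>> arm_command --series "-8 0 0 0 155;-10 0 0 0 155;-10 0 0 0 155;-10 0 0 0 155;-10 0 0 0 155;-10 0 0 0 155;-10 -0.5 0 0 155;-10 -0.5 0 0 155;-10 0 0 0 155;-8 0 0.5 0 155;-5 0 0.5 0 155;-2.5 0 0 0 155;0 0 0 0 155;0 0 0 0 155"

```text
time_s: 18.73
tool_pos: [0.5953, 0.18, 0.0099]
tool_rot: [-180.0, -0.1, -175.0]
force: [-2.5, -0.5, 0.6]
grip_width: 0.0344
grasp_force: 1.4
```

>>> arm_command --series "0 0 0 0 255;0 0 0 0 255;0 0 0 0 255;0 0 0 0 255;0 0 0 0 255;0 0 0 0 255;0 0 0 0 255;0 0 0 0 255;0 0 0 0 255;0 0 -3 0 255;0 0 -5 0 255;0 0 -4 0 255;0 0 0 0 255" --squeeze 30

```text
time_s: 19.82
tool_pos: [0.5971, 0.1797, 0.0232]
tool_rot: [-180.0, 0.1, -175.0]
force: [-1.3, -0.4, -1.0]
grip_width: 0.0092
grasp_force: 30.0
```

>>> arm_command --series "8 0 0 0 255;12 0 0 0 255;12 0 0 0 255;12 0 0 0 255;12 0 0 0 255;12 0 0 0 255;12 0 0 0 255;12 0 0 0 255;12 0 0 0 255;6 0 0 0 255;0 0 -20 0 255;0 0 -25 0 255;0 0 -25 0 255;0 0 -25 0 255;0 0 -10 0 255;0 0 0 0 255;0 0 0 0 255"

```text
time_s: 21.23
tool_pos: [0.4866, 0.1701, 0.1269]
tool_rot: [-180.0, 0.1, -175.0]
force: [-1.0, -0.5, -1.1]
grip_width: 0.0098
grasp_force: 30.0
```

Run:
```python
from h import *
print(telemetry.get_obs()["grip_width"])
D(.5265,-.183,.125,185)
D(.5265,-.183,.125,173.3)
```

```text
0.009799825577165026
pos [0.4866 0.1701 0.1269] [-179.9623    0.0639 -175.0372] q [ 25.  11. -51. 108.   9.  66.  65.] t 21.23 -> shift [  -9.2 -355.3    2.1] turn -0.001
pos [0.4866 0.1701 0.1269] [-179.9623    0.0639 -175.0372] q [ 25.  11. -51. 108.   9.  66.  65.] t 21.23 -> shift [  -9.2 -355.3    2.1] turn 0.204
```

>>> arm_command --series "0 -14 0 0 255;-0.8 -27 0 0 255;-0.8 -27 0 0 255;-0.8 -27 0 0 255;-0.8 -27 0 0 255;-0.8 -27 0 0 255;-0.8 -27 0 0 255;-0.8 -27 0 0 255;-0.8 -27 0 0 255;-0.8 -27 0 0 255;-0.8 -27 0 0 255;-0.8 -27 0 0 255;-0.8 -27 0 0 255;-0.4 -17.3 0 0 255;0 0 0 0.102 255;0 0 0 0.102 255;0 0 0 0 255;0 0 0 0 255;0 0 0 0 255"

```text
time_s: 22.82
tool_pos: [0.5269, -0.1819, 0.1263]
tool_rot: [180.0, -0.1, 173.5]
force: [0.3, 0.3, -1.0]
grip_width: 0.0096
grasp_force: 30.0
```

Run:
```python
from h import *
print(telemetry.get_obs()["grip_width"])
o=telemetry.get_obs(); i=cams.read_camera("wrist"); cv2.imwrite("pics/w6raw.png",i)
D(.5265,-.183,.022,173.3)
```

```text
0.009588797533093439
pos [ 0.527  -0.182   0.1265] [179.9901  -0.0478 173.479 ] q [ 47.  14. -35. 102.   9.  66.  93.] t 22.87 -> shift [  0.3  -1.1 104.5] turn 0.003
```

>>> arm_command --series "0.2 -0.6 22 0 255;0 -0.5 22 0 255;0 0 20 0 255;0 0 15 0 255;0 0 10 0 255;0 0 7 0 255;0 0 5 0 255;0 0 3 0 255;0 0 1.5 0 255;0 0 0 0 255;0 0 0 0 255;0 0 0 0 255"

```text
time_s: 23.87
tool_pos: [0.5273, -0.1839, 0.0222]
tool_rot: [-180.0, 0.1, 173.3]
force: [-0.3, 0.4, -1.4]
grip_width: 0.0092
grasp_force: 30.0
```

>>> arm_command --series "0 0 1.5 0 255;0 0 1 0 255;0 0 0 0 255;0 0 0 0 255"

```text
time_s: 24.2
tool_pos: [0.5272, -0.1838, 0.0195]
tool_rot: [-180.0, 0.0, 173.3]
force: [-0.6, 0.5, 3.1]
grip_width: 0.0095
grasp_force: 31.7
```

>>> arm_command --series "0 0 -0.5 0 185;0 0 0 0 185;0 0 0 0 185;0 0 0 0 185;0 0 0 0 185;0 0 0 0 185;0 0 -15 0 185;0 0 -25 0 185;0 0 -30 0 185;0 0 -30 0 185;0 0 0 0 185;0 0 0 0 185"

```text
time_s: 25.2
tool_pos: [0.5282, -0.1842, 0.1214]
tool_rot: [-179.9, 0.2, 173.3]
force: [0.1, -0.1, -1.3]
grip_width: 0.024
grasp_force: 0.0
```

Run:
```python
from h import *
a=np.radians(5); d=[.6905-.205*np.cos(a)+.022*np.sin(a),.2554-.205*np.sin(a)-.022*np.cos(a)]
D(*d,.12,185); 
o=telemetry.get_obs(); i=cams.read_camera("wrist"); C=cam("wrist",o)
cv2.imwrite("pics/w7raw.png",i)
# rows of bright/dark along slot 2 and slot 1 centre lines: bar top at z=.024
for n,s in ((1,(.5315,-.146)),(2,(.527,-.1835))):
    ax=np.array([.9932,-.1167]);ay=np.array([.1167,.9932])
    # rectify slot top-view patch at z=.024 : 1px=0.5mm
    pts=[w2px(C,[*(np.array(s)+x*ax+y*ay),.024]) for x,y in((-.04,.012),(-.04,-.012),(.04,-.012),(.04,.012))]
    M=cv2.getPerspectiveTransform(np.float32(pts),np.float32([[0,0],[0,240],[800,240],[800,0]]))
    cv2.imwrite(f"pics/r{n}.png",cv2.warpPerspective(i,M,(800,240)))
cv2.imwrite("pics/rr.png",np.vstack([cv2.imread("pics/r1.png"),cv2.imread("pics/r2.png")]))
```

```text
pos [ 0.5282 -0.1842  0.1214] [-179.9029    0.2113  173.2993] q [ 48.  15. -35. 103.   9.  66.  93.] t 25.2 -> shift [ 86.4 392.4   0.4] turn -0.204
```

View pics/rr.png

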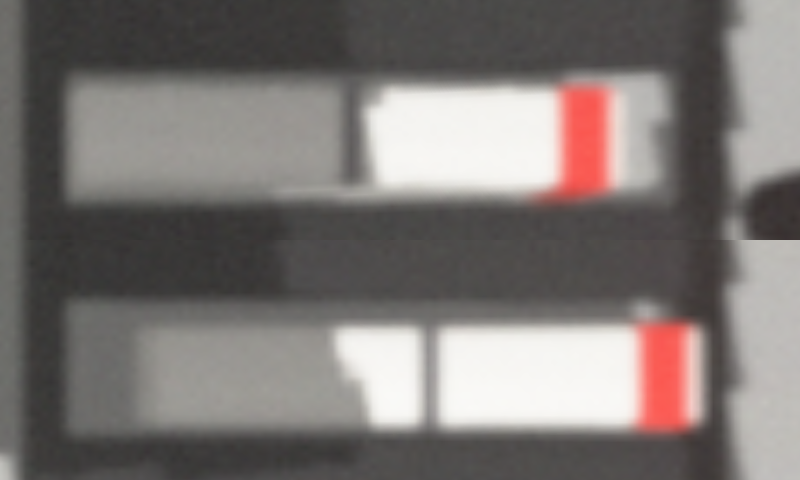

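Bar 4 lies flat in slot 2. Bar 5 has slid about 5 mm along slot 1, which was probably the announced knock, but it's still in the slot. Now bar 3.

>>> arm_command --series "2.4 12.4 0 0 155;6 27 0 0 155;6 27 0 0 155;6 27 0 0 155;6 27 0 0 155;6 27 0 0 155;6 27 0 0 155;6 27 0 0 155;6 27 0 0 155;6 27 0 0 155;6 27 0 0 155;6 27 0 0 155;6 27 0 0 155;6 27 0 0 155;6 29 0 0 155;0 0 0 -0.102 155;0 0 0 -0.102 155;0 0 0 0 155;0 0 0 0 155"

```text
time_s: 26.83
tool_pos: [0.4854, 0.2163, 0.1182]
tool_rot: [-180.0, -0.2, -175.1]
force: [-0.1, -0.6, 0.1]
grip_width: 0.0341
grasp_force: 0.0
```

>>> arm_command --series "0 0 15 0 155;0 0 20 0 155;0 0 20 0 155;0 0 20 0 155;0 0 15 0 155;0 0 10 0 155;0 0 6 0 155;0 0 2.5 0 155;0 0 0 0 155;0 0 0 0 155;0 0 0 0 155"

```text
time_s: 27.75
tool_pos: [0.4875, 0.2164, 0.0119]
tool_rot: [180.0, 0.1, -175.0]
force: [0.5, 0.1, 0.2]
grip_width: 0.0341
grasp_force: 0.0
```

Run:
```python
from h import *
D(.5928,.224,.0105,185)
```

```text
pos [0.4875 0.2164 0.0119] [ 179.9889    0.0934 -175.0249] q [ 15.  23. -48. 111.  21.  55.  52.] t 27.75 -> shift [-105.5   -1.6    1.6] turn -0.0
```

>>> arm_command --series "-8 0 0 0 155;-10 0 0 0 155;-10 0 0 0 155;-10 0 0 0 155;-10 0 0 0 155;-10 -0.5 0 0 155;-10 -0.5 0 0 155;-10 -0.5 0 0 155;-10 0 0 0 155;-10 0 0.5 0 155;-5 0 0.5 0 155;-2.5 0 0 0 155;0 0 0 0 155;0 0 0 0 155"

```text
time_s: 28.92
tool_pos: [0.5914, 0.2237, 0.0098]
tool_rot: [-180.0, -0.1, -175.0]
force: [-2.3, -0.3, 0.6]
grip_width: 0.0343
grasp_force: 1.4
```

>>> arm_command --series "0 0 0 0 255;0 0 0 0 255;0 0 0 0 255;0 0 0 0 255;0 0 0 0 255;0 0 0 0 255;0 0 0 0 255;0 0 0 0 255;0 0 0 0 255;0 0 -3 0 255;0 0 -5 0 255;0 0 -4 0 255;0 0 0 0 255"

```text
time_s: 30.0
tool_pos: [0.5933, 0.2236, 0.0232]
tool_rot: [-180.0, 0.1, -175.0]
force: [-0.7, -0.5, -0.7]
grip_width: 0.0093
grasp_force: 30.0
```

>>> arm_command --series "8 0 0 0 255;12 0 0 0 255;12 0 0 0 255;12 0 0 0 255;12 0 0 0 255;12 0 0 0 255;12 0 0 0 255;12 0 0 0 255;12 0 0 0 255;6 0 0 0 255;0 0 -20 0 255;0 0 -25 0 255;0 0 -25 0 255;0 0 -25 0 255;0 0 -10 0 255;0 0 0 0 255;0 0 0 0 255"

```text
time_s: 31.42
tool_pos: [0.4828, 0.2139, 0.1268]
tool_rot: [-180.0, 0.1, -175.0]
force: [-1.4, 0.4, -0.9]
grip_width: 0.0095
grasp_force: 30.0
```

Run:
```python
from h import *
print(telemetry.get_obs()["grip_width"])
D(.520,-.2208,.125,173.3)
```

```text
0.009540514336374609
pos [0.4828 0.2139 0.1268] [-179.969     0.0667 -175.0457] q [ 21.  14. -53. 106.  12.  66.  59.] t 31.42 -> shift [   0.5 -436.3    2.1] turn 0.203
```

>>> arm_command --series "0 -14 0 0 255;0 -29 0 0 255;0 -29 0 0 255;0 -29 0 0 255;0 -29 0 0 255;0 -29 0 0 255;0 -29 0 0 255;0 -29 0 0 255;0 -29 0 0 255;0 -29 0 0 255;0 -29 0 0 255;0 -29 0 0 255;0 -29 0 0 255;0 -29 0 0 255;0 -29 0 0 255;0.5 -16.3 0 0 255;0 0 0 0.102 255;0 0 0 0.102 255;0 0 0 0 255;0 0 0 0 255"

```text
time_s: 33.08
tool_pos: [0.5194, -0.2195, 0.1258]
tool_rot: [179.9, -0.1, 173.5]
force: [0.8, 1.3, -0.0]
grip_width: 0.0095
grasp_force: 30.0
```

Run:
```python
from h import *
print(telemetry.get_obs()["grip_width"])
D(.520,-.2208,.020,173.3)
```

```text
0.009483949058424826
pos [ 0.5194 -0.2195  0.1258] [179.9493  -0.1096 173.5203] q [ 51.  15. -35. 101.   9.  67.  97.] t 33.08 -> shift [ -0.9  -1.3 105.8] turn 0.004
```

>>> arm_command --series "-0.4 -0.5 22 0.002 255;0 0 22 0.002 255;0 0 20 0 255;0 0 15 0 255;0 0 10 0 255;0 0 7 0 255;0 0 5 0 255;0 0 3 0 255;0 0 1.5 0 255;0 0 0 0 255;0 0 0 0 255;0 0 0 0 255"

```text
time_s: 34.08
tool_pos: [0.5208, -0.2212, 0.0222]
tool_rot: [-180.0, 0.1, 173.1]
force: [-0.3, -0.1, -0.5]
grip_width: 0.0097
grasp_force: 30.0
```

>>> arm_command --series "0 0 1.2 0 255;0 0 0.8 0 255;0 0 0 0 255;0 0 0 0 185;0 0 0 0 185;0 0 0 0 185;0 0 0 0 185;0 0 0 0 185;0 0 0 0 185;0 0 -15 0 185;0 0 -25 0 185;0 0 -30 0 185;0 0 -30 0 185;0 0 0 0 185;0 0 0 0 185"

```text
time_s: 35.33
tool_pos: [0.5217, -0.2216, 0.1216]
tool_rot: [-179.9, 0.2, 173.1]
force: [-1.2, 0.4, -0.0]
grip_width: 0.0238
grasp_force: 0.0
```

```bash
cat >> h.py <<'E'
def rect(name):
    o=telemetry.get_obs(); i=cams.read_camera("wrist"); C=cam("wrist",o); cv2.imwrite(name+"raw.png",i)
    ax=np.array([.9932,-.1167]);ay=np.array([.1167,.9932]); s=np.array([.5226,-.2215])
    pts=[w2px(C,[*(s+x*ax+y*ay),.024]) for x,y in((-.045,.1),(-.045,-.1),(.055,-.1),(.055,.1))]
    M=cv2.getPerspectiveTransform(np.float32(pts),np.float32([[0,0],[800,0],[800,400],[0,400]]))
    cv2.imwrite(name+".png",cv2.warpPerspective(i,M,(800,400)))
E
python3 - <<'E'
from h import *
D(.4844,.2594,.12,185); print(telemetry.get_obs()["grip_width"])
rect("pics/s3")
i=cv2.imread("pics/s3.png"); 
# slot strips: mean gray / redness along slot centres
for k in range(1,6):
    c=int((.1-(3-k)*.038)/.2*800); st=i[:,c-10:c+10].mean(1); red=np.where(st[:,2]-st[:,1]>60)[0]
    g=st.mean(1); print(k,"red rows",(red.min(),red.max()) if len(red) else None, (g[20:260:10]).round(0).astype(int))
E
```

```text
pos [ 0.5217 -0.2216  0.1216] [-179.887     0.2214  173.0768] q [ 51.  15. -35. 102.  10.  66.  96.] t 35.33 -> shift [ 95.  473.    0.3] turn -0.208
0.02377342482240675
1 red rows (np.int64(244), np.int64(264)) [105  66  55 132 145 145 146 145 145 146 145 152 237 238 147 236 238 237
 238 238 237 238 229 140]
2 red rows (np.int64(275), np.int64(295)) [103  64  53 103 103 106 135 146 146 146 146 146 146 146 171 239 240 161
 238 240 240 240 240 240]
3 red rows (np.int64(264), np.int64(284)) [106  65  59 104 109 139 148 148 148 148 148 148 153 193 243 243 141 242
 243 243 243 243 243 243]
4 red rows None [194  85  96 198 201 200 199 199 197 197 197 196 195 195 195 195 194 193
 193 192 192 192 191 191]
5 red rows None [204  92 109 204 202 199 195 205 206 204 202 199 195 189 202 201 200 198
 194 190 187 198 198 196]
```

>>> arm_command --series "3 13 0 0 155;5.4 27 0 0 155;5.4 27 0 0 155;5.4 27 0 0 155;5.4 27 0 0 155;5.4 27 0 0 155;5.4 27 0 0 155;5.4 27 0 0 155;5.4 27 0 0 155;5.4 27 0 0 155;5.4 27 0 0 155;5.4 27 0 0 155;5.4 27 0 0 155;5.4 27 0 0 155;5.4 27 0 0 155;5.4 27 0 0 155;5.4 27 0 0 155;5.4 27 0 0 155;0 0 0 -0.102 155;0 0 0 -0.106 155"

```text
time_s: 37.05
tool_pos: [0.4799, 0.2622, 0.1181]
tool_rot: [180.0, -0.2, -174.4]
force: [0.6, -0.4, -0.4]
grip_width: 0.0338
grasp_force: 0.0
```

>>> arm_command --series "0 0 0 0 155;0 0 15 0 155;0 0 20 0 155;0 0 20 0 155;0 0 20 0 155;0 0 15 0 155;0 0 10 0 155;0 0 6 0 155;0 0 2.5 0 155;0 0 0 0 155;0 0 0 0 155;0 0 0 0 155"

```text
time_s: 38.05
tool_pos: [0.4837, 0.2594, 0.0119]
tool_rot: [180.0, 0.1, -175.0]
force: [1.4, -1.0, 0.0]
grip_width: 0.0344
grasp_force: 0.0
```

Run:
```python
from h import *
D(.589,.268,.0105,185)
```

```text
pos [0.4837 0.2594 0.0119] [ 179.9799    0.0919 -175.0188] q [ 11.  26. -49. 109.  24.  56.  46.] t 38.05 -> shift [-105.6   -0.6    1.6] turn -0.0
```

>>> arm_command --series "-8 0 0 0 155;-10 0 0 0 155;-10 0 0 0 155;-10 0 0 0 155;-10 0 0 0 155;-10 0 0 0 155;-10 0 0 0 155;-10 0 0 0 155;-10 0 0 0 155;-10 0 0.5 0 155;-5 0 0.5 0 155;-2.5 0 0 0 155;0 0 0 0 155;0 0 0 0 155"

```text
time_s: 39.22
tool_pos: [0.5875, 0.2681, 0.0098]
tool_rot: [-180.0, -0.1, -175.0]
force: [-3.3, -0.8, 0.4]
grip_width: 0.0341
grasp_force: 1.4
```

>>> arm_command --series "0 0 0 0 255;0 0 0 0 255;0 0 0 0 255;0 0 0 0 255;0 0 0 0 255;0 0 0 0 255;0 0 0 0 255;0 0 0 0 255;0 0 0 0 255;0 0 -3 0 255;0 0 -5 0 255;0 0 -4 0 255;0 0 0 0 255"

```text
time_s: 40.3
tool_pos: [0.5893, 0.2679, 0.0232]
tool_rot: [-180.0, 0.1, -175.0]
force: [-0.3, 0.6, -0.1]
grip_width: 0.0096
grasp_force: 30.4
```

>>> arm_command --series "8 0 0 0 255;12 0 0 0 255;12 0 0 0 255;12 0 0 0 255;12 0 0 0 255;12 0 0 0 255;12 0 0 0 255;12 0 0 0 255;12 0 0 0 255;6 0 0 0 255;0 0 -20 0 255;0 0 -25 0 255;0 0 -25 0 255;0 0 -25 0 255;0 0 -10 0 255;0 0 0 0 255;0 0 0 0 255"

```text
time_s: 41.72
tool_pos: [0.4789, 0.2582, 0.1268]
tool_rot: [-180.0, 0.1, -175.0]
force: [-0.1, -0.9, 0.3]
grip_width: 0.0093
grasp_force: 30.0
```

Run:
```python
from h import *
print(telemetry.get_obs()["grip_width"])
D(.5165,-.2585,.125,173.3)
```

```text
0.009328530159195903
pos [0.4789 0.2582 0.1268] [-179.9723    0.064  -175.0426] q [ 16.  17. -54. 104.  15.  67.  52.] t 41.72 -> shift [   7.2 -518.1    2.1] turn 0.203
```

>>> arm_command --series "0 -8 0 0 255;0.4 -30 0 0 255;0.4 -30 0 0 255;0.4 -30 0 0 255;0.4 -30 0 0 255;0.4 -30 0 0 255;0.4 -30 0 0 255;0.4 -30 0 0 255;0.4 -30 0 0 255;0.4 -30 0 0 255;0.4 -30 0 0 255;0.4 -30 0 0 255;0.4 -30 0 0 255;0.4 -30 0 0 255;0.4 -30 0 0 255;0.4 -30 0 0 255;0.4 -30 0 0 255;0.8 -30 0 0 255;0 0 0 0.102 255;0 0 0 0.102 255"

```text
time_s: 43.38
tool_pos: [0.5142, -0.2611, 0.1244]
tool_rot: [179.9, -0.2, 172.7]
force: [0.1, 0.9, -0.6]
grip_width: 0.0091
grasp_force: 30.0
```

>>> arm_command --series "0 0 0 0 255;0 0 0 0 255;0 0 0 0 255;0 0 0 0 255"

```text
time_s: 43.72
tool_pos: [0.5162, -0.2576, 0.1265]
tool_rot: [180.0, -0.0, 173.5]
force: [-0.0, -1.6, 0.3]
grip_width: 0.0092
grasp_force: 30.0
```

Run:
```python
from h import *
print(telemetry.get_obs()["grip_width"])
D(.5165,-.2585,.020,173.3)
```

```text
0.00918705447622217
pos [ 0.5162 -0.2576  0.1265] [179.9896  -0.0451 173.4544] q [ 54.  17. -35. 100.  10.  67.  99.] t 43.72 -> shift [ -0.5  -0.9 106.5] turn 0.003
```

>>> arm_command --series "0 -0.4 22 0.002 255;0 0 22 0 255;0 0 20 0 255;0 0 15 0 255;0 0 10 0 255;0 0 7 0 255;0 0 5 0 255;0 0 3 0 255;0 0 1.5 0 255;0 0 0 0 255;0 0 0 0 255;0 0 0 0 255"

```text
time_s: 44.72
tool_pos: [0.5169, -0.2587, 0.0222]
tool_rot: [-180.0, 0.1, 173.2]
force: [0.8, -0.2, -0.6]
grip_width: 0.0094
grasp_force: 30.0
```

>>> arm_command --series "0 0 1.2 0 255;0 0 0.8 0 255;0 0 0 0 255;0 0 0 0 185;0 0 0 0 185;0 0 0 0 185;0 0 0 0 185;0 0 0 0 185;0 0 0 0 185;0 0 -15 0 185;0 0 -25 0 185;0 0 -30 0 185;0 0 -30 0 185;0 0 0 0 185;0 0 0 0 185"

```text
time_s: 45.97
tool_pos: [0.5178, -0.2591, 0.1216]
tool_rot: [-179.9, 0.2, 173.2]
force: [-0.7, 0.4, -0.9]
grip_width: 0.0239
grasp_force: 0.0
```

Run:
```python
from h import *
D(.4805,.3033,.12,185); print(telemetry.get_obs()["grip_width"])
rect("pics/s4")
i=cv2.imread("pics/s4.png"); 
for k in range(1,6):
    c=int((.1-(3-k)*.038)/.2*800); st=i[:,c-10:c+10].mean(1); red=np.where(st[:,2]-st[:,1]>60)[0]
    print(k,"red rows",(red.min(),red.max()) if len(red) else None)
```

```text
pos [ 0.5178 -0.2591  0.1216] [-179.8759    0.2161  173.189 ] q [ 54.  17. -35. 100.  11.  66.  99.] t 45.97 -> shift [103.8 554.    0. ] turn -0.206
0.023909047518351535
1 red rows (np.int64(244), np.int64(263))
2 red rows (np.int64(275), np.int64(295))
3 red rows (np.int64(264), np.int64(283))
4 red rows (np.int64(258), np.int64(278))
5 red rows None
```

>>> arm_command --series "3 14 0 0 155;5.6 30 0 0 155;5.6 30 0 0 155;5.6 30 0 0 155;5.6 30 0 0 155;5.6 30 0 0 155;5.6 30 0 0 155;5.6 30 0 0 155;5.6 30 0 0 155;5.6 30 0 0 155;5.6 30 0 0 155;5.6 30 0 0 155;5.6 30 0 0 155;5.6 30 0 0 155;5.6 30 0 0 155;5.6 30 0 0 155;5.6 30 0 0 155;5.6 30 0 0 155;5.6 30 0 0 155;0 0 0 -0.102 155"

```text
time_s: 47.68
tool_pos: [0.4739, 0.3123, 0.1187]
tool_rot: [179.7, -0.2, 179.6]
force: [-1.0, -0.6, 0.6]
grip_width: 0.0337
grasp_force: 0.0
```

>>> arm_command --series "0 0 0 -0.104 155;0 0 0 0 155;0 0 0 0 155;0 0 15 0 155;0 0 20 0 155;0 0 20 0 155;0 0 20 0 155;0 0 15 0 155;0 0 10 0 155;0 0 6 0 155;0 0 2.5 0 155;0 0 0 0 155;0 0 0 0 155;0 0 0 0 155"

```text
time_s: 48.85
tool_pos: [0.4797, 0.3044, 0.0119]
tool_rot: [180.0, 0.1, -175.0]
force: [0.3, 0.2, -0.7]
grip_width: 0.0344
grasp_force: 0.0
```

Run:
```python
from h import *
D(.585,.312,.0105,185)
```

```text
pos [0.4797 0.3044 0.0119] [ 179.9693    0.0882 -175.0179] q [  7.  29. -50. 106.  26.  58.  40.] t 48.85 -> shift [-105.6   -1.6    1.6] turn -0.0
```

>>> arm_command --series "-8 0 0 0 155;-10 0 0 0 155;-10 0 0 0 155;-10 0 0 0 155;-10 0 0 0 155;-10 -0.5 0 0 155;-10 -0.5 0 0 155;-10 -0.5 0 0 155;-10 0 0 0 155;-10 0 0.5 0 155;-5 0 0.5 0 155;-2.5 0 0 0 155;0 0 0 0 155;0 0 0 0 155"

```text
time_s: 50.02
tool_pos: [0.5836, 0.3116, 0.0098]
tool_rot: [-180.0, -0.1, -175.0]
force: [-2.3, -1.6, 0.1]
grip_width: 0.0339
grasp_force: 1.4
```

>>> arm_command --series "0 0 0 0 255;0 0 0 0 255;0 0 0 0 255;0 0 0 0 255;0 0 0 0 255;0 0 0 0 255;0 0 0 0 255;0 0 0 0 255;0 0 0 0 255;0 0 -3 0 255;0 0 -5 0 255;0 0 -4 0 255;0 0 0 0 255"

```text
time_s: 51.1
tool_pos: [0.5853, 0.3113, 0.0232]
tool_rot: [-180.0, 0.1, -175.0]
force: [-2.1, -0.1, 0.1]
grip_width: 0.0094
grasp_force: 31.3
```

>>> arm_command --series "8 0 0 0 255;12 0 0 0 255;12 0 0 0 255;12 0 0 0 255;12 0 0 0 255;12 0 0 0 255;12 0 0 0 255;12 0 0 0 255;12 0 0 0 255;6 0 0 0 255;0 0 -20 0 255;0 0 -25 0 255;0 0 -25 0 255;0 0 -25 0 255;0 0 -10 0 255;0 0 0 0 255;0 0 0 0 255"

```text
time_s: 52.52
tool_pos: [0.4751, 0.3017, 0.1267]
tool_rot: [-180.0, 0.1, -175.0]
force: [-0.9, -0.0, -1.0]
grip_width: 0.0093
grasp_force: 30.0
```

Run:
```python
from h import *
print(telemetry.get_obs()["grip_width"])
D(.512,-.2965,.125,173.3)
```

```text
0.009346200156244999
pos [0.4751 0.3017 0.1267] [-179.9732    0.0544 -175.0449] q [ 12.  20. -56. 101.  18.  68.  46.] t 52.52 -> shift [  14.9 -599.1    2. ] turn 0.203
```

>>> arm_command --series "0 -10 0 0 255;0.8 -31 0 0 255;0.8 -31 0 0 255;0.8 -31 0 0 255;0.8 -31 0 0 255;0.8 -31 0 0 255;0.8 -31 0 0 255;0.8 -31 0 0 255;0.8 -31 0 0 255;0.8 -31 0 0 255;0.8 -31 0 0 255;0.8 -31 0 0 255;0.8 -31 0 0 255;0.8 -31 0 0 255;0.8 -31 0 0 255;0.8 -31 0 0 255;0.8 -31 0 0 255;0.8 -31 0 0 255;0.8 -31 0 0 255;0.5 -31 0 0 255"

```text
time_s: 54.18
tool_pos: [0.51, -0.2978, 0.1248]
tool_rot: [179.9, -0.2, -175.0]
force: [0.3, -0.6, 0.3]
grip_width: 0.0095
grasp_force: 30.0
```

>>> arm_command --series "0 0 0 0.102 255;0 0 0 0.102 255;0 0 0 0 255;0 0 0 0 255;0 0 0 0 255;0 0 0 0 255;0 0 0 0 255"

```text
time_s: 54.77
tool_pos: [0.5119, -0.2957, 0.1269]
tool_rot: [-180.0, -0.0, 173.4]
force: [-0.4, 0.3, -0.5]
grip_width: 0.0096
grasp_force: 30.0
```

Run:
```python
from h import *
print(telemetry.get_obs()["grip_width"])
D(.512,-.2965,.020,173.3)
```

```text
0.009619600709662418
pos [ 0.5119 -0.2957  0.1269] [-179.9924   -0.0171  173.4084] q [ 58.  19. -36.  98.  12.  68. 102.] t 54.77 -> shift [ -0.2  -0.8 106.9] turn 0.002
```

>>> arm_command --series "0 -0.4 22 0.002 255;0 0 22 0 255;0 0 20 0 255;0 0 15 0 255;0 0 10 0 255;0 0 7 0 255;0 0 5 0 255;0 0 3 0 255;0 0 1.5 0 255;0 0 0 0 255;0 0 0 0 255;0 0 0 0 255"

```text
time_s: 55.77
tool_pos: [0.5124, -0.2966, 0.0222]
tool_rot: [-180.0, 0.1, 173.2]
force: [-0.5, 0.1, -0.2]
grip_width: 0.0096
grasp_force: 30.0
```

>>> arm_command --series "0 0 1.2 0 255;0 0 0.8 0 255;0 0 0 0 255;0 0 0 0 185;0 0 0 0 185;0 0 0 0 185;0 0 0 0 185;0 0 0 0 185;0 0 0 0 185;0 0 -15 0 185;0 0 -25 0 185;0 0 -30 0 185;0 0 -30 0 185;0 0 -20 0 255;7 36 -20 0 255;7 36 -20 0 255;0 0 0 0 255;0 0 0 0 255"

```text
time_s: 57.27
tool_pos: [0.508, -0.2211, 0.1814]
tool_rot: [-179.9, 0.2, 173.5]
force: [0.7, -0.6, -0.8]
grip_width: 0.0024
grasp_force: 0.0
```

Run:
```python
from h import *
rect("pics/s5")
i=cv2.imread("pics/s5.png"); 
for k in range(1,6):
    c=int((.1-(3-k)*.038)/.2*800); st=i[:,c-10:c+10].mean(1); red=np.where(st[:,2]-st[:,1]>60)[0]
    print(k,"red rows",(red.min(),red.max()) if len(red) else None)
a=cv2.imread("pics/s5raw.png")
crop(a,150,110,340,250,2.3,"pics/w8.png")
D(.58,-.2285,.13,173.3)
```

```text
1 red rows (np.int64(244), np.int64(264))
2 red rows (np.int64(275), np.int64(296))
3 red rows (np.int64(264), np.int64(285))
4 red rows (np.int64(259), np.int64(279))
5 red rows (np.int64(261), np.int64(280))
pos [ 0.5069 -0.2231  0.1801] [-179.8901    0.0596  173.293 ] q [ 56.  11. -39.  99.   8.  72.  98.] t 57.32 -> shift [-73.2   3.3  50.1] turn -0.0
```

View pics/w8.png

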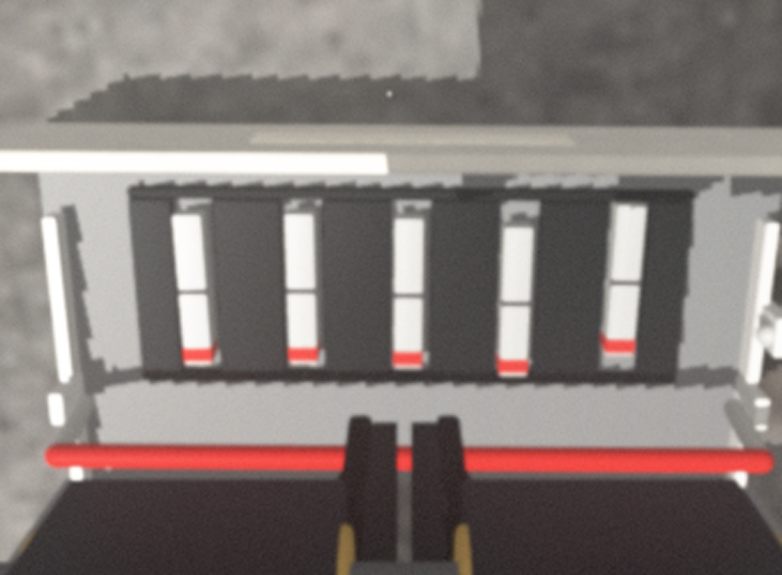

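All five bars sit flat, one per slot, and the keeper is upright at row 459. Next I'll measure the keeper and move behind it.

Run:
```python
from h import *
C=cam("wrist",dict(tool_pos=np.array([.5069,-.2231,.1801]),tool_rot=[-179.89,.06,173.29]))
for x,y in((60,457),(407,459),(760,462)): print(px2w(C,150+(x+.5)/2.3-.5,110+(y+.5)/2.3-.5,.059))
for v in(445,473): print(px2w(C,150+408/2.3,110+v/2.3,.059))
D(.586,-.2285,.13,173.3)
```

```text
[ 0.5519 -0.3433  0.059 ]
[ 0.5656 -0.2305  0.059 ]
[ 0.5799 -0.1158  0.059 ]
[ 0.5609 -0.2294  0.059 ]
[ 0.571  -0.2305  0.059 ]
pos [ 0.5069 -0.2231  0.1801] [-179.8901    0.0596  173.293 ] q [ 56.  11. -39.  99.   8.  72.  98.] t 57.32 -> shift [-79.1   4.   50.2] turn -0.0
```

>>> arm_command --series "-10 0.5 5 0 255;-14 0.7 9 0 255;-14 0.7 9 0 255;-14 0.7 9 0 255;-14 0.7 9 0 255;-13 0.7 9 0 255;0 0 0 0 255;0 0 0 0 255;0 0 0 0 255;0 0 0 0 255"

```text
time_s: 58.15
tool_pos: [0.5849, -0.2295, 0.1297]
tool_rot: [-180.0, -0.0, 173.1]
force: [-0.2, 0.0, -0.0]
grip_width: 0.0004
grasp_force: 0.0
```

Run:
```python
from h import *
D(.586,-.2285,.053,173.3)
```

```text
pos [ 0.5849 -0.2295  0.1297] [-179.9626   -0.0145  173.1405] q [ 49.  24. -38.  92.  15.  70.  91.] t 58.15 -> shift [-1.   1.2 76.7] turn -0.003
```

>>> arm_command --series "-0.5 0.5 15 0 255;0 0 20 0 255;0 0 15 0 255;0 0 10 0 255;0 0 8 0 255;0 0 5 0 255;0 0 4 0 255;0 0 0 0 255;0 0 0 0 255"

```text
time_s: 58.9
tool_pos: [0.5865, -0.2284, 0.053]
tool_rot: [-180.0, 0.0, 173.2]
force: [0.1, -0.1, -0.0]
grip_width: 0.0009
grasp_force: 0.0
```

>>> arm_command --series "4 0 0 0 255;4 0 0 0 255;4 0 0 0 255;4 0 0 0 255;4 0 0 0 255;4 0 0 0 255;4 0 0 0 255;4 0 0 0 255;3 0 0 0 255;0 0 0 0 255;0 0 0 0 255"

```text
time_s: 59.82
tool_pos: [0.5508, -0.2243, 0.0524]
tool_rot: [-180.0, -0.1, 173.2]
force: [-0.1, -0.3, -0.1]
grip_width: 0.0002
grasp_force: 0.0
```

>>> arm_command --series "0 0 -8 0 255;0 0 -2 0 255;6 0 0 0 255;6 0 0 0 255;6.5 0 0 0 255;0 0 0 0 255;0 0 3 0 255;0 0 3 0 255;0 0 3 0 255;0 0 3 0 255;0 0 3 0 255;0 0 3 0 255;0 0 3 0 255;0 0 2 0 255;0 0 0 0 255;0 0 0 0 255"

```text
time_s: 61.15
tool_pos: [0.5331, -0.2219, 0.0392]
tool_rot: [180.0, 0.0, 173.2]
force: [-0.0, 0.4, 0.8]
grip_width: 0.0005
grasp_force: 0.0
```

>>> arm_command --series "0 0 2 0 255;0 0 2 0 255;0 0 1.5 0 255;0 0 1 0 255;0 0 0 0 255;0 0 0 0 255;0 0 0 0 255"

```text
time_s: 61.73
tool_pos: [0.5333, -0.2221, 0.0341]
tool_rot: [-180.0, 0.0, 173.2]
force: [-3.2, 1.3, 7.2]
grip_width: 0.0003
grasp_force: 3.7
```

>>> arm_command --series "0 0 1 0 255;0 0 0.5 0 255;0 0 0 0 255;0 0 0 0 255"

```text
time_s: 62.07
tool_pos: [0.5346, -0.2223, 0.0338]
tool_rot: [-179.9, 0.2, 173.2]
force: [-2.2, 1.2, 12.9]
grip_width: 0.0005
grasp_force: 6.3
```

The force rises to 13 N at tip height 34 mm, so the keeper is shut. Retreat and check.

>>> arm_command --series "0 0 -5 0 255;0 0 -15 0 255;0 0 -25 0 255;0 0 -30 0 255;8 0 -30 0 255;8 0 -30 0 255;10 0 -30 0 255;0 0 -20 0 255;0 0 0 0 255;0 0 0 0 255;0 0 0 0 255;0 0 0 0 255"

```text
time_s: 63.07
tool_pos: [0.5064, -0.2186, 0.2149]
tool_rot: [179.9, -0.1, 173.2]
force: [0.3, -0.1, -0.7]
grip_width: 0.0005
grasp_force: 0.0
```

Run:
```python
from h import *
o=telemetry.get_obs(); i=cams.read_camera("wrist"); C=cam("wrist",o); crop(i,170,130,310,210,2.5,"pics/w9.png")
m=(i[...,2].astype(int)-i[...,1]>90).astype(np.uint8)
n,l,s,c=cv2.connectedComponentsWithStats(m)
for k in range(1,n):
    if s[k,4]>60: print(s[k],px2w(C,*c[k],.030))
print(o["tool_pos"])
s=cams.read_camera("scene"); t=cams.read_camera("top")
for a,b,n in((cv2.imread("pics/scene0.png"),s,"scene"),(cv2.imread("pics/top0.png"),t,"top")):
    d=(cv2.absdiff(a,b).max(2)>40).astype(np.uint8); nn,_,st,_=cv2.connectedComponentsWithStats(cv2.morphologyEx(d,cv2.MORPH_OPEN,np.ones((3,3),np.uint8)))
    print(n,[list(map(int,q)) for q in st[1:] if q[4]>30])
```

```text
[ 189  239  272   14 2344] [ 0.5328 -0.2212  0.03  ]
[ 0.5064 -0.2186  0.2149]
scene [[360, 0, 129, 84, 3451], [495, 0, 72, 123, 3173], [577, 0, 8, 11, 68], [348, 86, 55, 66, 1878], [615, 141, 5, 10, 33], [553, 165, 4, 10, 39], [318, 179, 43, 40, 721], [552, 179, 9, 5, 39], [524, 185, 13, 60, 262], [382, 190, 15, 13, 61], [325, 199, 35, 26, 160], [345, 198, 30, 30, 196], [611, 223, 6, 10, 34], [344, 226, 64, 69, 2202], [592, 256, 8, 6, 33], [267, 271, 18, 8, 85], [259, 281, 22, 8, 115], [398, 282, 22, 25, 317], [251, 291, 22, 10, 124], [242, 302, 23, 10, 131], [465, 314, 63, 30, 591], [606, 353, 14, 18, 117]]
top [[385, 187, 69, 25, 578], [366, 206, 10, 5, 36], [345, 214, 295, 266, 24148], [374, 230, 4, 11, 36], [295, 243, 96, 69, 2677], [403, 245, 26, 6, 98], [460, 249, 12, 52, 396], [392, 250, 11, 4, 33], [291, 349, 16, 37, 374], [364, 375, 36, 55, 862], [330, 434, 9, 17, 94], [292, 436, 15, 9, 69]]
```

View pics/w9.png

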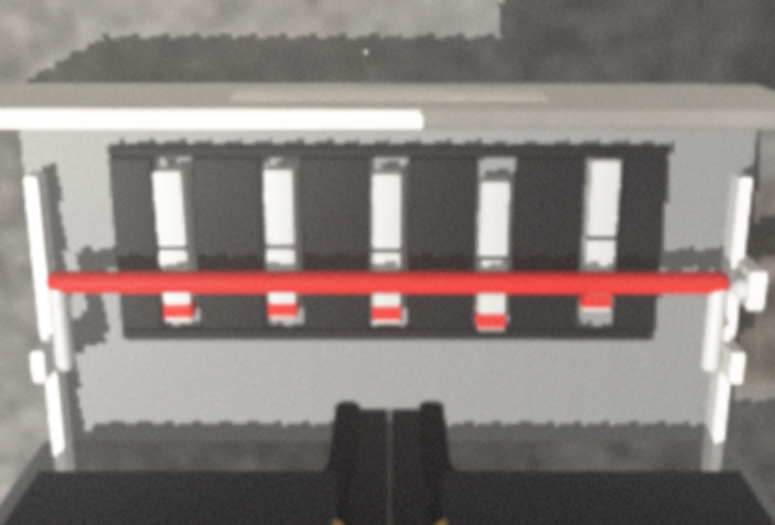

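The keeper lies level over all five seated bars, with its bar at row 283 and its left end under the detent block. The drawer is out, and nothing changed where the pot or the marker stands.

```bash
python3 -c "
from cell import env
print(env.sign_off())"
```

```text
the job is handed in; nothing more can be done
None
```

The job is handed in: all five bars lie flat, one in each drawer slot, with the keeper pressed down to its stop over them and the drawer left out. I saw no sign that the pot, marker or other items moved.

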